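# Check the stop button of the potter's wheel

### The arm

A 6-joint arm with a two-finger parallel gripper is mounted at the origin on the work surface. World frame = base frame: x ahead of the robot, y to its left, z up, the work surface at z = 0. Lengths are in m, angles in degrees, forces in N, time in s.
With the tool pointing down it reaches from about 0.4 to 0.825 m from the base axis. Payload 7 kg.
Tool frame: the origin (TCP) lies on the centre line of the jaws, within the pads' length; the fingertips stand 8 mm ahead of it and the grasp point (between the pads) lies 11 mm behind it; z points along the fingers, y is the line along which they close (so a half turn about z gives the same grasp; the last joint's range is limited). The gripper opens to 88 mm and grips with 3 to 60 N. Pads are 19 mm wide; open, the fingers measure 130 mm over their backs; the gripper's body (78 mm by 193 mm) begins 47 mm behind the grasp point.
Start: joints at [-51.159, 20.546, 0.682, 0, -70.136, -16.507], TCP at [0.256, -0.624, 0.235] pointing down, gripper open.
Joint ranges: [-176.03, 176.03], [-82.01, 121.73], [-58.28, 71.71], [-173.87, 95.51], [-174.79, -0.11], [-173.66, 173.66]. Speed limits (degrees/s): [136.94, 136.94, 172.46, 180, 180, 180].

### API

Orientations are given as [roll, pitch, yaw] about the fixed x, y, z axes, in that order (R = Rz(yaw) Ry(pitch) Rx(roll)).
In Python, from plant import ctrl, vision gives the robot as it stands. The module is installed in compiled form; this text tells all that it offers.
- The arm moves only by the tool move_arm, never from a script. Its argument "moves" is one flat list of numbers, 7 for each row, row after row: the finger opening in cm, from 0 to 8.76, then the shift along the tool's x, y, z in cm, then the turn, a rotation vector about the tool's x, y, z in rad. A call has 1 to 8 rows; each row shifts and turns the commanded pose from where the row before left it, along the tool's axes as they then stand; what a row does not reach is not made up. A row lasts 1/10 s, in which the tool goes at most 50 mm and 8.59 degrees, less where a joint would pass 70% of its speed; a pose out of reach is approached as far as the arm can. A call with a gripper value outside its range is refused whole. The fingers move at their own pace and stop on an object; the grip force is fixed at half the most. Time passes only in rows, so rows that do not move let the fingers close. It gives the time, the measured TCP pose, the force, the opening and the grip force at its end, in the units of the state.
- ctrl.get_obs(): the state, without advancing time (a new reading comes with each control period).
- vision.snapshot(name): name is "scene" or "top"; returns (picture, depth): 420x560x3 uint8, red, green, blue; 420x560 float32, m along the optical axis (not along the pixel's ray), 0 where there is no reading.
- vision.camera_model(name): a dict with "vertical_fov" (degrees; the focal length in pixels is half the picture's height over the tangent of half this angle, whatever the lens; pixels are square), "cx", "cy" (the principal point, pixels), "cam_to_world" (4x4, takes a point from camera to world coordinates). Camera axes: x right, y down, z forward; pixel columns grow to the right and rows downward; lengths in m; the calibration is good to about 2 mm. A picture is of the moment at which its call begins. camera_model takes no time and is no camera call.
- ctrl.close_job(): hands the job in; it is judged then, once.
The state is a dict: "clock": time; "joint_pos": joint angles; "qvel": joint speeds; "tau": joint torques, N m; "tool_pos": TCP position; "orientation": TCP orientation; "force": force on the tool from outside, world axes, zero at the start; "moment": the same for the moment, N m; "opening": finger opening in m; "gripper_force": force on a finger pad.
Only numpy, scipy, OpenCV 4.12 (cv2) and the standard library are available. Lean on these libraries where they do the work, as an engineer would, in place of code of your own. Each camera call takes 0.05 s, during which the arm holds its last target. There are 200 camera calls.

### The job

Do the morning check of the potter's wheel's stop button: with closed fingertips press the winged mushroom button gently in until it latches and stays in when you let go, then twist it clockwise (seen from above) by pushing a wing sideways until the latch lets go, and let it come fully out and turn back by itself. Touch only: pinch and lift nothing, do not press hard. Leave the flat start button, the speed dial and the pots beside the panel as they are.

Things in the scene. Friction and masses are not known exactly. Their poses are not given: they have to be found in the camera images.
- panel: Grey metal control box screwed to the bench, 160 (its x) x 300 (its y) x 60 high mm. Origin: centre of its underside, z up. On its flat top: winged mushroom stop button at panel (0, -70) mm on a metal collar 72 mm wide, 6 high; flat round start button (28 mm wide, 22 high) at (35, 55); bar-shaped speed dial (40 mm wide, 44 high) at (-20, 108).
- stop_top (a point): Top centre of the mushroom head, on its turning axis; moves and turns with the head. z up; x along its two wings, one to +x, one to -x (at rest the panel's x). Domed head 62 mm wide, its underside 24 mm below this point, which is 106 mm above the bench with the button out, 98 mm latched in.
- wing_end (a point): Middle of the outer end of the +x wing, 54 mm from the turning axis; axes as stop_top. Each of the two wings is a level bar 11 mm thick (along y) and 18 mm high, free of the round head from 32 to 54 mm from the axis; its top is 4 mm and its underside 22 mm below stop_top. For clockwise push the +x wing on its +y side.
- stop_plunger (a joint): How far the mushroom is pressed straight down, m: 0 fully out, latches when pressed past 0.0082 (with the head not turned) and then rests near 0.008 when let go; end stop at 0.012. Sprung: 3 N to start, a peak of about 7 N some 4 mm in, then 5 to 7 N up to the end stop.
- stop_head (a joint): Turn of the mushroom head about the vertical, rad, growing clockwise seen from above: 0 at rest, end stop at 1.0, and it cannot turn the other way. Sprung back to 0 (about 0.03 Nm at 0, 0.07 Nm at 0.5). When latched in, turning past about 0.5 frees the latch: the head pops up 8 mm by its spring and, let go, turns back to 0.
- start (a joint): Travel of the flat start button, m: 0 out, 0.006 fully pressed. To be left alone.
- dial_end (a point): End of the pointer on top of the speed dial, 19 mm from the dial's axis and 44 mm above the panel's top. To be left alone.
- cup: Loose terracotta cup, 72 mm wide, 85 mm high, beside the panel; origin at the centre of its underside. To be left alone.
- bowl: Loose white bowl, 100 mm wide, 50 mm high, beside the panel; origin at the centre of its underside. To be left alone.
- jar: Loose blue lidded glaze jar, 60 mm wide, 90 mm high, beside the panel; origin at the centre of its underside. To be left alone.

How it is judged:
By the outcome, as a careful person would: the job done as asked, in the order asked, and still so for the second after the job is handed in, with the robot touching nothing.
It also fails if it takes over 48 s, if anything falls off the work surface, if the arm or the gripper's body presses on something with over 40 N, if the wrist force passes 120 N, or if a joint passes its speed limit or range.

## Working session

There is one attempt and no reset: what is moved stays moved. The work goes in short steps, Python scripts to look and compute and a tool call to move; the robot and the scene stay as the last step left them, time stands still between calls to the robot, and variables do not carry over. Pictures are saved under pics/ and viewed, at most 10 in all, crops included, and the job is handed in when it is done.

Besides the shell and the picture viewer there is one more tool, called after "Emit:" by a JSON object that holds its "op" and its "data". move_arm: Moves the arm, as the interface text tells. Its arguments: {"type":"object","properties":{"moves":{"type":"array"}},"required":["moves"]}

```bash
mkdir -p pics; cat > h.py <<'E'
import numpy as np, cv2
from plant import ctrl, vision
def shot(n,f=None):
    p,d=vision.snapshot(n)
    if f: cv2.imwrite('pics/'+f,p[:,:,::-1])
    m=vision.camera_model(n); H,W=d.shape
    fl=H/2/np.tan(np.radians(m['vertical_fov']/2))
    v,u=np.mgrid[:H,:W]
    P=np.stack([(u-m['cx'])/fl*d,(v-m['cy'])/fl*d,d,np.ones_like(d)],-1)@np.array(m['cam_to_world']).T
    P=P[...,:3]; P[d==0]=np.nan
    return p,P
E
python3 - <<'E'
from h import *
for n in('top','scene'):
    p,P=shot(n,n+'1.png'); np.savez(n+'1.npz',p=p,P=P); m=vision.camera_model(n); print({k:np.round(v,3) if not isinstance(v,str) else v for k,v in m.items()})
print(ctrl.get_obs())
E
```

```text
{'vertical_fov': np.float64(51.624), 'cx': np.float64(276.684), 'cy': np.float64(208.386), 'cam_to_world': array([[ 0.008, -0.99 ,  0.138,  0.518],
       [-1.   , -0.008,  0.   ,  0.099],
       [ 0.001, -0.138, -0.99 ,  0.842],
       [ 0.   ,  0.   ,  0.   ,  1.   ]])}
{'vertical_fov': np.float64(48.481), 'cx': np.float64(282.211), 'cy': np.float64(208.42), 'cam_to_world': array([[-0.834,  0.467, -0.293,  0.838],
       [ 0.551,  0.712, -0.436,  0.471],
       [ 0.005, -0.525, -0.851,  0.818],
       [ 0.   ,  0.   ,  0.   ,  1.   ]])}
{'clock': 0.1, 'joint_pos': array([-5.11574085e+01,  2.05874274e+01,  6.40777197e-01, -1.52543923e-02,
       -7.01369696e+01, -1.65068162e+01]), 'qvel': array([-0.01089567, -0.04530481,  0.06966205, -0.04907479, -0.05255477,
       -0.01298781]), 'tau': array([-1.55629525e-03, -5.84161663e+01,  2.93749702e+01,  7.01544374e+00,
        1.01259223e-02, -6.89319177e-05]), 'tool_pos': array([ 0.25633133, -0.62399114,  0.23373642]), 'orientation': array([ 1.79915752e+02, -1.00107187e-02, -1.57669411e+02]), 'force': array([0.06374339, 0.68832933, 0.06082974]), 'moment': array([ 0.00887567,  0.02482513, -0.00423778]), 'gripper_force': 0.0, 'opening': 0.08762516200317723}
```

View pics/top1.png

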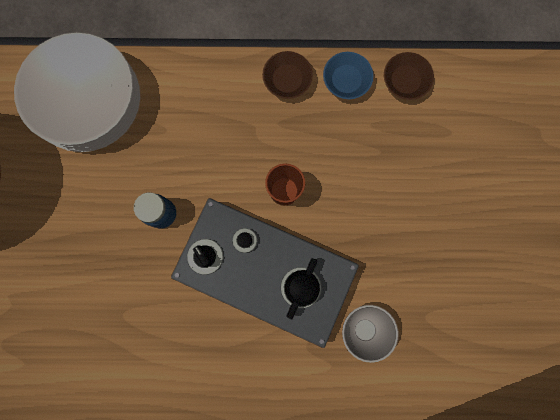

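View pics/scene1.png

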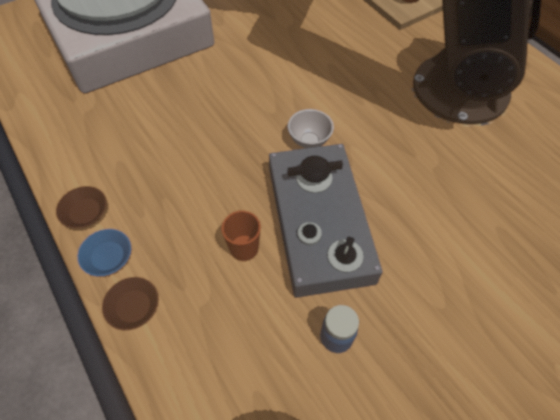

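```bash
python3 - <<'E'
from h import *
for n in('top','scene'):
    f=np.load(n+'1.npz'); P=f['P']; X=P[...,0];Y=P[...,1];Z=P[...,2]
    c0=P[288,302] if n=='top' else P[166,315]
    print(n,c0)
    near=np.hypot(X-c0[0],Y-c0[1])<.3
    m=near&(abs(Z-.06)<.004)
    k,l,s,cc=cv2.connectedComponentsWithStats(m.astype('uint8'))
    i=1+np.argmax(s[1:,4]); m=l==i
    r=cv2.minAreaRect((P[m][:,:2]*1000).astype('float32')); print('panel',r,np.nanmedian(Z[m]))
    h=(np.hypot(X-c0[0],Y-c0[1])<.075)&(Z>.09)&(Z<.12)
    r2=cv2.minAreaRect((P[h][:,:2]*1000).astype('float32'));print('head+wings',r2,np.nanmax(Z[h]),h.sum())
    top=h&(Z>.1035);print('dome',np.nanmean(P[top],0),top.sum())
    a=np.radians(np.arange(0,180)); 
    ctr=np.array(r[0])/1000
    # panel yaw: +y axis from stop to far end
    d=ctr-c0[:2]; 
    B=cv2.boxPoints(r)/1000; e=[B[1]-B[0],B[2]-B[1]]; L=max(e,key=lambda v:np.hypot(*v)); L=L/np.hypot(*L); L*=np.sign(L@d)
    ex=np.array([L[1],-L[0]]); print('yaw',np.degrees(np.arctan2(ex[1],ex[0])),'stop pred',ctr-.07*L, 'wing dir ex',ex)
    q=(P[h][:,:2]-(ctr-.07*L)); xa=q@ex; ya=q@L
    for s in(1,-1):
        w=(s*xa>.035); print('wing',s,'xmax',(s*xa).max(),'y range',np.percentile(ya[w],[2,50,98]),'ang',np.degrees(np.arctan2(np.mean(ya[w]),np.mean(xa[w]))))
E
```

```text
top [0.48719691 0.05634152 0.10610184]
panel ((514.7753295898438, 120.7934341430664), (299.4193115234375, 159.69583129882812), 66.38204956054688) 0.05948898432826233
head+wings ((486.8459777832031, 56.92969512939453), (59.356380462646484, 96.50988006591797), 37.67909622192383) 0.10881730427001624 1207
dome [0.48707536 0.05646823 0.1048499 ] 362
yaw -23.617958 stop pred [0.48673079 0.05665683] wing dir ex [ 0.9162372  -0.40063623]
wing 1 xmax 0.05385949068005412 y range [-0.00533282  0.00031044  0.00542476] ang 0.3766318295167192
wing -1 xmax 0.053642245845519076 y range [-0.00522649  0.00017579  0.00538805] ang 179.72748295491246
scene [0.48865136 0.06120761 0.10625364]
panel ((513.4598388671875, 121.79064178466797), (301.2675476074219, 159.9814910888672), 66.31245422363281) 0.059391535823362596
head+wings ((485.228515625, 58.50876235961914), (98.34281158447266, 59.852745056152344), 4.3959550857543945) 0.10753435237430475 844
dome [0.48510202 0.05813085 0.10485291] 215
yaw -23.687542 stop pred [0.48533743 0.05768814] wing dir ex [ 0.91574997 -0.4017487 ]
wing 1 xmax 0.05347645391645639 y range [-0.00541815  0.00339873  0.00624347] ang 2.7621939068753494
wing -1 xmax 0.05388691006636905 y range [-0.00496797  0.0036207   0.00600561] ang 177.3698407544909
```

Emit:
{"op": "move_arm", "data": {"moves": [0, 0, 0, 0, 0, 0, -0.1462, 0, 0, 0, 0, 0, 0, -0.1462, 0, 0, 0, 0, 0, 0, -0.1462, 0, 0, 0, 0, 0, 0, -0.1462, 0, 0, 0, 0, 0, 0, -0.1462, 0, 0, 0, 0, 0, 0, -0.1462, 0, 0, 0, 0, 0, 0, -0.1462, 0, 0, 0, 0, 0, 0, -0.1462]}}

```text
clock: 0.9
tool_pos: [0.2563, -0.6241, 0.234]
orientation: [180.0, 0.1, -90.3]
force: [0.5, -0.3, -0.1]
opening: 0.0296
gripper_force: 0.0
```

Emit:
{"op": "move_arm", "data": {"moves": [0, 0, 0, 0, 0, 0, -0.1462, 0, 0, 0, 0, 0, 0, -0.1462, 0, 0, 0, 0, 0, 0, -0.1462, 0, 0, 0, 0, 0, 0, -0.1462, 0, 0, 0, 0, 0, 0, -0.1462, 0, 0, 0, 0, 0, 0, -0.1462, 0, 0, 0, 0, 0, 0, -0.1462, 0, 0, 0, 0, 0, 0, -0.1462]}}

```text
clock: 1.7
tool_pos: [0.2564, -0.6241, 0.234]
orientation: [-180.0, 0.0, -23.3]
force: [-0.4, -0.1, 0.1]
opening: 0.0004
gripper_force: 0.0
```

Emit:
{"op": "move_arm", "data": {"moves": [0, -0.375, -4.475, 0, 0, 0, 0, 0, -0.375, -4.475, 0, 0, 0, 0, 0, -0.375, -4.475, 0, 0, 0, 0, 0, -0.375, -4.475, 0, 0, 0, 0, 0, -0.375, -4.475, 0, 0, 0, 0, 0, -0.375, -4.475, 0, 0, 0, 0, 0, -0.375, -4.475, 0, 0, 0, 0, 0, -0.375, -4.475, 0, 0, 0, 0]}}

```text
clock: 2.5
tool_pos: [0.3725, -0.2826, 0.2344]
orientation: [-180.0, 0.0, -23.7]
force: [2.2, 0.4, -0.1]
opening: 0.0
gripper_force: 0.0
```

Emit:
{"op": "move_arm", "data": {"moves": [0, -0.375, -4.475, 0, 0, 0, 0, 0, -0.375, -4.475, 0, 0, 0, 0, 0, -0.375, -4.475, 0, 0, 0, 0, 0, -0.375, -4.475, 0, 0, 0, 0, 0, -0.375, -4.475, 0, 0, 0, 0, 0, -0.375, -4.475, 0, 0, 0, 0, 0, -0.375, -4.475, 0, 0, 0, 0, 0, -0.375, -4.475, 0, 0, 0, 0]}}

```text
clock: 3.3
tool_pos: [0.4886, 0.0576, 0.2346]
orientation: [-180.0, 0.0, -23.6]
force: [0.9, -0.7, -0.1]
opening: 0.0002
gripper_force: 0.0
```

Emit:
{"op": "move_arm", "data": {"moves": [0, 0, 0, 2, 0, 0, 0, 0, 0, 0, 2, 0, 0, 0, 0, 0, 0, 2, 0, 0, 0, 0, 0, 0, 2, 0, 0, 0, 0, 0, 0, 0, 0, 0, 0]}}

```text
clock: 3.8
tool_pos: [0.4867, 0.055, 0.152]
orientation: [179.8, 0.2, -23.7]
force: [-0.6, 0.0, 0.8]
opening: 0.0007
gripper_force: 0.0
```

Emit:
{"op": "move_arm", "data": {"moves": [0, 0, -0.17, 1, 0, 0, 0, 0, 0, 0, 1, 0, 0, 0, 0, 0, 0, 1, 0, 0, 0, 0, 0, 0, 0.5, 0, 0, 0, 0, 0, 0, 0, 0, 0, 0, 0, 0, 0, 0, 0, 0, 0]}}

```text
clock: 4.4
tool_pos: [0.4894, 0.0572, 0.1197]
orientation: [-180.0, -0.0, -23.6]
force: [-0.5, 0.1, 0.1]
opening: 0.0007
gripper_force: 0.0
```

Emit:
{"op": "move_arm", "data": {"moves": [0, 0, 0, 0.1, 0, 0, 0, 0, 0, 0, 0.1, 0, 0, 0, 0, 0, 0, 0, 0, 0, 0]}}

```text
clock: 4.7
tool_pos: [0.4894, 0.0572, 0.1177]
orientation: [-180.0, -0.0, -23.6]
force: [0.1, 0.3, 0.5]
opening: 0.0001
gripper_force: 0.0
```

Emit:
{"op": "move_arm", "data": {"moves": [0, 0, 0, 0.1, 0, 0, 0, 0, 0, 0, 0.1, 0, 0, 0, 0, 0, 0, 0, 0, 0, 0]}}

```text
clock: 5.0
tool_pos: [0.4892, 0.0571, 0.1154]
orientation: [180.0, 0.0, -23.6]
force: [0.2, 0.2, -0.2]
opening: 0.0004
gripper_force: 0.0
```

Emit:
{"op": "move_arm", "data": {"moves": [0, 0, 0, 0.1, 0, 0, 0, 0, 0, 0, 0.1, 0, 0, 0, 0, 0, 0, 0, 0, 0, 0]}}

```text
clock: 5.3
tool_pos: [0.4894, 0.0572, 0.1136]
orientation: [-180.0, -0.0, -23.6]
force: [-0.5, -0.0, 2.0]
opening: 0.0002
gripper_force: 1.0
```

Emit:
{"op": "move_arm", "data": {"moves": [0, 0, 0, 0.1, 0, 0, 0, 0, 0, 0, 0.1, 0, 0, 0, 0, 0, 0, 0, 0.1, 0, 0, 0, 0, 0, 0, 0.1, 0, 0, 0, 0, 0, 0, 0, 0, 0, 0]}}

```text
$.moves: bad value
```

Emit:
{"op": "move_arm", "data": {"moves": [0, 0, 0, 0.1, 0, 0, 0, 0, 0, 0, 0.1, 0, 0, 0, 0, 0, 0, 0, 0.1, 0, 0, 0, 0, 0, 0, 0.1, 0, 0, 0, 0, 0, 0, 0, 0, 0, 0]}}

```text
$.moves: bad value
```

Emit:
{"op": "move_arm", "data": {"moves": [0, 0, 0, 0.1, 0, 0, 0, 0, 0, 0, 0.05, 0, 0, 0, 0, 0, 0, 0, 0, 0, 0]}}

```text
clock: 5.6
tool_pos: [0.4895, 0.0572, 0.1123]
orientation: [-180.0, -0.0, -23.6]
force: [-0.6, 0.1, 5.1]
opening: 0.0004
gripper_force: 2.3
```

Emit:
{"op": "move_arm", "data": {"moves": [0, 0, 0, 0.1, 0, 0, 0, 0, 0, 0, 0.1, 0, 0, 0, 0, 0, 0, 0.1, 0, 0, 0, 0, 0, 0, 0.1, 0, 0, 0, 0, 0, 0, 0, 0, 0, 0]}}

```text
clock: 6.1
tool_pos: [0.4894, 0.0572, 0.1081]
orientation: [-180.0, -0.0, -23.6]
force: [-0.6, 0.8, 4.3]
opening: 0.0008
gripper_force: 1.9
```

Emit:
{"op": "move_arm", "data": {"moves": [0, 0, 0, 0.1, 0, 0, 0, 0, 0, 0, 0.1, 0, 0, 0, 0, 0, 0, 0.1, 0, 0, 0, 0, 0, 0, 0, 0, 0, 0]}}

```text
clock: 6.5
tool_pos: [0.4894, 0.0572, 0.105]
orientation: [-180.0, -0.0, -23.6]
force: [-0.9, -0.5, 5.2]
opening: 0.0003
gripper_force: 2.5
```

Emit:
{"op": "move_arm", "data": {"moves": [0, 0, 0, 0.1, 0, 0, 0, 0, 0, 0, 0, 0, 0, 0]}}

```text
clock: 6.7
tool_pos: [0.4894, 0.0572, 0.1041]
orientation: [-180.0, -0.0, -23.6]
force: [-0.6, 0.4, 4.8]
opening: 0.0004
gripper_force: 2.6
```

Emit:
{"op": "move_arm", "data": {"moves": [0, 0, 0, 0.05, 0, 0, 0, 0, 0, 0, 0, 0, 0, 0, 0, 0, 0, -0.5, 0, 0, 0, 0, 0, 0, -1, 0, 0, 0, 0, 0, 0, -1.5, 0, 0, 0, 0, 0, 0, 0, 0, 0, 0]}}

```text
clock: 7.3
tool_pos: [0.4902, 0.0575, 0.1355]
orientation: [-179.9, -0.1, -23.6]
force: [0.6, 0.1, -0.2]
opening: 0.0003
gripper_force: 0.0
```

Emit:
{"op": "move_arm", "data": {"moves": [0, 1, -1, 0, 0, 0, 0, 0, 1, -1, 0, 0, 0, 0, 0, 1, -1, 0, 0, 0, 0, 0, 1.1, -1, 0, 0, 0, 0, 0, 0, 0, 0, 0, 0, 0]}}

```text
clock: 7.8
tool_pos: [0.545, 0.0781, 0.1326]
orientation: [180.0, 0.0, -23.6]
force: [-1.1, -0.1, -0.9]
opening: 0.0003
gripper_force: 0.0
```

```bash
cat > ck.py <<'E'
from h import *
import sys
L=np.array([.4012,.916]);ex=np.array([.916,-.4012]);c=np.array([.4863,.057])
for n in('top','scene'):
    p,P=shot(n,n+sys.argv[1]+'.png')
    q=P[...,:2]-c; xa=q@ex; ya=q@L; Z=P[...,2]
    m=(np.hypot(xa,ya)<.012)&(Z<.125); w=(np.hypot(xa,ya)>.036)&(np.hypot(xa,ya)<.056)&(Z>.082)&(Z<.104)&(xa<0)
    print(n,'top z',np.nanmax(Z[m]) if m.any() else None,np.nanmedian(Z[m]),m.sum(),'-x wing: z',np.nanmedian(Z[w]),'ang cw',-np.degrees(np.arctan2(-ya[w].mean(),-xa[w].mean())))
o=ctrl.get_obs(); t=o['tool_pos'][:2]-c; print(o['clock'],'tool panel xy',t@ex,t@L,o['tool_pos'][2],o['orientation'],o['force'])
E
python3 ck.py 2
```

```text
top top z None nan 0 -x wing: z 0.09338669519625198 ang cw -0.863669653578333
scene top z None nan 0 -x wing: z 0.09205493614073901 ang cw 3.0462770651881277
7.9 tool panel xy 0.043725068707435734 0.041434348862948216 0.1325820644937736 [ 1.79924882e+02  7.28176898e-02 -2.36600361e+01] [-0.25602031 -0.832096   -0.69489909]
  return np.nanmean(a, axis, out=out, keepdims=keepdims)
```

View pics/scene2.png

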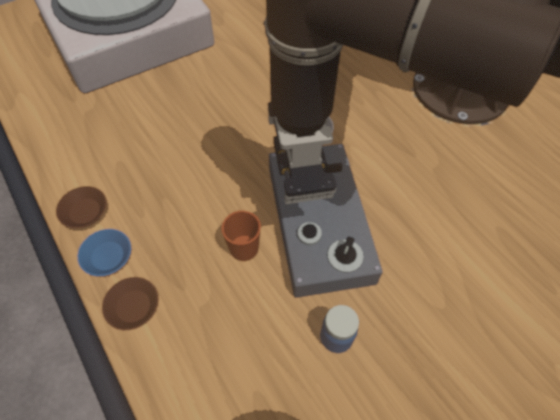

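Emit:
{"op": "move_arm", "data": {"moves": [0, 0, 0, 1.1, 0, 0, 0, 0, 0, 0, 1.1, 0, 0, 0, 0, 0, 0, 1.1, 0, 0, 0, 0, 0, 0, 1.1, 0, 0, 0, 0, 0, 0, 0, 0, 0, 0]}}

```text
clock: 8.4
tool_pos: [0.5416, 0.0768, 0.0875]
orientation: [179.9, 0.1, -23.7]
force: [-0.1, 0.6, -0.6]
opening: 0.0001
gripper_force: 0.0
```

Emit:
{"op": "move_arm", "data": {"moves": [0, 0, 0.3, 0, 0, 0, 0, 0, 0, 0.3, 0, 0, 0, 0, 0, 0, 0.3, 0, 0, 0, 0, 0, 0, 0.2, 0, 0, 0, 0, 0, 0, 0, 0, 0, 0, 0]}}

```text
clock: 8.9
tool_pos: [0.5385, 0.067, 0.0899]
orientation: [-180.0, -0.0, -23.7]
force: [-0.2, -0.1, -0.4]
opening: 0.0004
gripper_force: 0.0
```

Emit:
{"op": "move_arm", "data": {"moves": [0, 0, 0.2, 0, 0, 0, 0, 0, 0, 0.2, 0, 0, 0, 0, 0, 0, 0, 0, 0, 0, 0]}}

```text
clock: 9.2
tool_pos: [0.5368, 0.0634, 0.0896]
orientation: [-180.0, 0.0, -23.7]
force: [-0.1, 0.3, -0.3]
opening: 0.0002
gripper_force: 0.0
```

Emit:
{"op": "move_arm", "data": {"moves": [0, 0.1, 0.2, 0, 0, 0, 0, 0, 0, 0.2, 0, 0, 0, 0, 0, 0, 0.2, 0, 0, 0, 0, 0, 0, 0.2, 0, 0, 0, 0, 0, 0, 0.2, 0, 0, 0, 0, 0, 0, 0, 0, 0, 0, 0]}}

```text
clock: 9.8
tool_pos: [0.5341, 0.0541, 0.0897]
orientation: [-180.0, -0.0, -23.6]
force: [2.0, 1.1, -1.4]
opening: 0.0006
gripper_force: 0.8
```

```bash
python3 ck.py 3 2>/dev/null
```

```text
top top z None nan 0 -x wing: z nan ang cw nan
scene top z None nan 0 -x wing: z 0.0923306827060697 ang cw 8.017775382429212
9.9 tool panel xy 0.04487718349539621 0.016517594706580874 0.08966611188917495 [-1.79981627e+02 -2.14195244e-02 -2.36401829e+01] [ 1.51677181  0.98955681 -0.3892776 ]
```

View pics/top3.png

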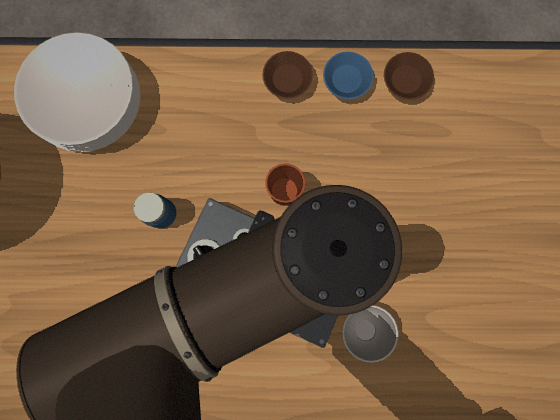

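Emit:
{"op": "move_arm", "data": {"moves": [0, 0, 0.2, 0, 0, 0, 0, 0, 0, 0.2, 0, 0, 0, 0, 0, 0, 0.2, 0, 0, 0, 0, 0, 0, 0.2, 0, 0, 0, 0, 0, 0, 0.2, 0, 0, 0, 0, 0, 0, 0.2, 0, 0, 0, 0, 0, 0, 0, 0, 0, 0]}}

```text
$.moves: bad value
```

```bash
python3 ck.py 4 2>/dev/null
```

```text
top top z None nan 0 -x wing: z nan ang cw nan
scene top z None nan 0 -x wing: z 0.09193942837974578 ang cw 8.308908051881476
10.0 tool panel xy 0.04488479192497365 0.01658295269207458 0.08970028917295216 [-1.79983342e+02 -2.39456968e-02 -2.36338414e+01] [ 1.69688048  0.76505774 -0.71811369]
```

Emit:
{"op": "move_arm", "data": {"moves": [0, 0, 0.2, 0, 0, 0, 0, 0, 0, 0.2, 0, 0, 0, 0, 0, 0, 0.2, 0, 0, 0, 0, 0, 0, 0.2, 0, 0, 0, 0, 0, 0, 0.2, 0, 0, 0, 0, 0, 0, 0.2, 0, 0, 0, 0, 0, 0, 0, 0, 0, 0, 0]}}

```text
clock: 10.7
tool_pos: [0.5288, 0.0428, 0.0896]
orientation: [180.0, 0.0, -23.6]
force: [1.2, 1.2, 0.2]
opening: 0.0006
gripper_force: 0.9
```

```bash
python3 ck.py 5 2>/dev/null
```

```text
top top z None nan 0 -x wing: z nan ang cw nan
scene top z 0.10845678530681191 0.10496904954996478 14 -x wing: z 0.09840608397075301 ang cw 29.24332528857499
10.8 tool panel xy 0.04465593072135987 0.004211422008625152 0.08951869324892239 [ 1.79989417e+02  3.89033806e-03 -2.36447799e+01] [1.61658264 1.6622333  0.67802994]
```

```bash
python3 -c "
import cv2;i=cv2.imread('pics/scene5.png')[100:260,230:400];cv2.imwrite('pics/c5.png',cv2.resize(i,None,fx=3.5,fy=3.5,interpolation=2))"
```

```text
(no output)
```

View pics/c5.png

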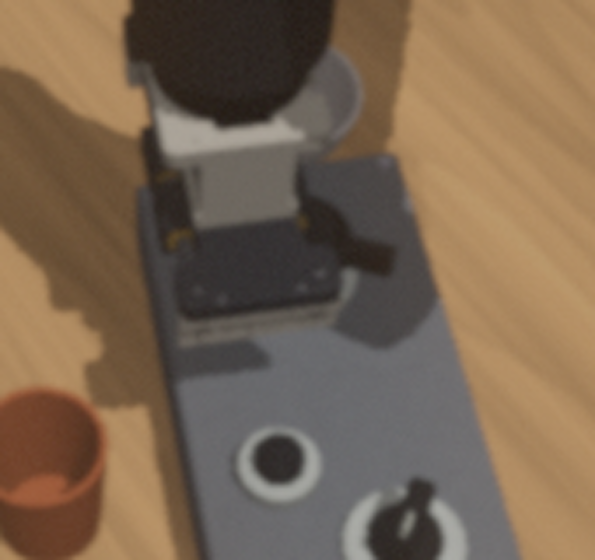

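Emit:
{"op": "move_arm", "data": {"moves": [0, 0, 0.2, 0, 0, 0, 0, 0, 0, 0.2, 0, 0, 0, 0, 0, 0, 0, 0, 0, 0, 0, 0, 0, 0, 0, 0, 0, 0]}}

```text
clock: 11.2
tool_pos: [0.5273, 0.0394, 0.0895]
orientation: [180.0, 0.0, -23.6]
force: [0.5, 2.6, 0.0]
opening: 0.0007
gripper_force: 0.9
```

```bash
python3 ck.py 6 2>/dev/null
```

```text
top top z None nan 0 -x wing: z nan ang cw nan
scene top z 0.10736015283219047 0.10464263753093428 17 -x wing: z 0.09870156043352674 ang cw 34.34343855928904
11.3 tool panel xy 0.04464312181897835 0.0003873691284896342 0.08952390501643001 [ 1.79999646e+02  3.75140590e-03 -2.36429732e+01] [ 0.56616841  2.42915539 -0.57584278]
```

Emit:
{"op": "move_arm", "data": {"moves": [0, 0, -1, 0, 0, 0, 0, 0, 0, -1, 0, 0, 0, 0, 0, 0, -1, 0, 0, 0, 0, 0, 0, -1, 0, 0, 0, 0, 0, 0, 0, 0, 0, 0, 0]}}

```text
clock: 11.8
tool_pos: [0.544, 0.0774, 0.0894]
orientation: [180.0, 0.0, -23.6]
force: [0.1, 0.4, 0.1]
opening: 0.0005
gripper_force: 0.0
```

Emit:
{"op": "move_arm", "data": {"moves": [0, 0, 0, -2, 0, 0, 0, 0, 0, 0, -3, 0, 0, 0, 0, 0, 0, -3, 0, 0, 0, 0, 0, 0, -3, 0, 0, 0, 0, 0, 0, 0, 0, 0, 0]}}

```text
clock: 12.3
tool_pos: [0.5455, 0.0767, 0.2039]
orientation: [-179.7, -0.3, -23.6]
force: [0.1, 0.7, -0.2]
opening: 0.0004
gripper_force: 0.0
```

Emit:
{"op": "move_arm", "data": {"moves": [0, 0, 4, 0, 0, 0, 0, 0, 0, 4, 0, 0, 0, 0, 0, 0, 4, 0, 0, 0, 0, 0, 0, 4, 0, 0, 0, 0, 0, 0, 4, 0, 0, 0, 0, 0, 0, 4, 0, 0, 0, 0, 0, 0, 4, 0, 0, 0, 0, 0, 0, 4, 0, 0, 0, 0]}}

```text
clock: 13.1
tool_pos: [0.4138, -0.2183, 0.1992]
orientation: [-180.0, 0.0, -23.6]
force: [0.8, 0.1, -0.2]
opening: 0.0005
gripper_force: 0.0
```

```bash
python3 ck.py 7 2>/dev/null
```

```text
top top z 0.10835059023229154 0.10497519308951275 163 -x wing: z 0.10108047267567111 ang cw 0.23129020679604392
scene top z 0.10797910326543214 0.10489982356870298 101 -x wing: z 0.09937675989079114 ang cw 3.392986528555864
13.2 tool panel xy 0.04353960966392763 -0.2831329835460636 0.19897056944409194 [ 1.79969127e+02  8.78371363e-02 -2.38656328e+01] [-0.66792302  0.31573535 -0.72738296]
```

View pics/top7.png

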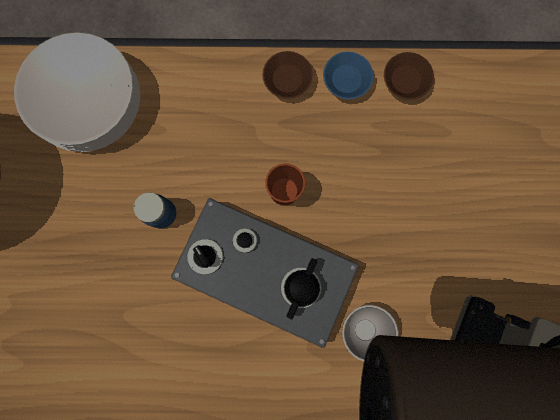

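The button at (302,288) is out again with its wings back at their first angle. The pots, start button and dial haven't moved.

Emit:
{"op": "move_arm", "data": {"moves": [0, 0, 0, 0, 0, 0, 0, 0, 0, 0, 0, 0, 0, 0]}}

```text
clock: 13.4
tool_pos: [0.4152, -0.2167, 0.1993]
orientation: [-180.0, 0.0, -23.6]
force: [-0.4, 1.1, 0.0]
opening: 0.0004
gripper_force: 0.0
```

```bash
python3 -c "
from plant import ctrl
print(ctrl.close_job())"
```

```text
the job is handed in; nothing more can be done
None
```

The stop button latched when pressed (about 5 N), let go when a wing was pushed clockwise, and came fully out and turned back by itself; nothing else was disturbed, and I handed the job in at 13.4 s.

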